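# Unlock and open the tube incubator

### The arm

A 7-joint arm with a two-finger parallel gripper is mounted at the origin on the work surface. World frame = base frame: x ahead of the robot, y to its left, z up, the work surface at z = 0. Lengths are in m, angles in rad, forces in N, time in s.
With the tool pointing down it reaches from about 0.4 to 0.875 m from the base axis. Payload 19.3 kg.
Tool frame: the origin (TCP) lies at the very end of the fingers, on their centre line; the grasp point (between the pads) lies 19 mm behind it; z points along the fingers, y is the line along which they close (so a half turn about z gives the same grasp; the last joint's range is limited). The gripper opens to 85 mm and grips with 20 to 120 N. Pads are 22 mm wide; open, the fingers measure 114 mm over their backs; the gripper's body (76 mm by 85 mm) begins 54 mm behind the grasp point. The pads swing forward as they close: fully open they stand 13 mm farther back than shut.
Start: joints at [1.277, 0.521, -0.036, 1.599, 0.021, 1.021, -0.113], TCP at [0.139, -0.609, 0.231] pointing down, gripper open.
Joint ranges: [-2.91, 2.91], [-0.3, 2.13], [-1.5, 1.42], [0.17, 2.43], [-1.26, 4.41], [0.16, 1.93], [-2.52, 2.52]. Speed limits (rad/s): [1.89, 1.89, 2.39, 2.39, 3.01, 3.01, 3.01].

### API

Orientations are given as [roll, pitch, yaw] about the fixed x, y, z axes, in that order (R = Rz(yaw) Ry(pitch) Rx(roll)).
In Python, from workcell import bot gives the robot as it stands.
- The arm moves only by the tool jog_arm, never from a script. Its argument "motion" is a list of rows, each a list of 5 numbers: the shift along the tool's x, y, z scaled (see below), then the turn about the tool's z scaled (see below), then the opening, from 0 (shut) to 1 (fully open). A call has 1 to 12 rows; each row shifts and turns the commanded pose from where the row before left it, along the tool's axes as they then stand; what a row does not reach is not made up. The controller multiplies each number of a shift by 30 mm and each number of a turn by 0.08 rad. A row lasts 1/10 s, in which the tool goes at most 50 mm and 8.59 degrees, less where a joint would pass 70% of its speed; a pose out of reach is approached as far as the arm can. A call with a number of a shift or a turn outside -1 to 1 is refused whole. A call with a gripper value outside its range is refused whole. The fingers move at their own pace and stop on an object; "newtons" is the grip in N (left out, the last holds). Time passes only in rows, so rows that do not move let the fingers close. It gives the time, the measured TCP pose, the force, the opening and the grip force at its end, in the units of the state.
- bot.observe(): the state, without advancing time (a new reading comes with each control period).
- bot.grab_frame(name): name is "scene" or "top" or "wrist"; returns a dict with "pixels" (384x512x3 uint8, red, green, blue), "fovy" (degrees; the focal length in pixels is half the picture's height over the tangent of half this angle, whatever the lens; pixels are square), "cx", "cy" (the principal point, pixels), "rvec" (rotation vector, rad) and "tvec" (3), from world to camera coordinates, as OpenCV has them; the wrist camera has in their place "mount" (4x4, takes a point from camera to tool coordinates, whose origin is the TCP and whose axes are the flange's). Camera axes: x right, y down, z forward; pixel columns grow to the right and rows downward; lengths in m; the calibration is good to about 2 mm. The wrist camera is an equidistant fisheye: a pixel r from the principal point sees the ray r / f radians off the axis. A picture is of the moment at which its call begins: read the wrist's pose just before it. There is no depth.
- bot.job_done(): hands the job in; it is judged then, once.
The state is a dict: "clock": time; "qpos": joint angles; "qd": joint speeds; "joint_efforts": joint torques, N m; "position": TCP position; "tool_rot": TCP orientation; "force": force on the tool from outside, world axes, zero at the start; "moment": the same for the moment, N m; "grip_width": finger opening in m; "finger_force": force on a finger pad.
Only numpy, scipy, OpenCV 4.12 (cv2) and the standard library are available. Lean on these libraries where they do the work, as an engineer would, in place of code of your own. Each camera call takes 0.05 s, during which the arm holds its last target. There are 200 camera calls.

### The job

Open the tube incubator with the blue cover so that its tubes can be taken out: draw its orange-knobbed lock bolt all the way aside, then slide the blue cover all the way open towards the screen at the front. Leave the lock of the green-covered incubator alone, and let go of everything at the end.

Things in the scene. Friction and masses are not known exactly. Their poses are not given: they have to be found in the camera images.
- blue: Incubator to open: fixed cream box 300 (x) x 230 (y) x 100 mm high. Origin: centre of underside; x runs from its front (flat screen, buttons) to its back, y to its left, z up. On top a cover 110 x 110 x 8 mm, clear in a blue frame, over capped tubes. Cover slides 100 mm along -x on rails to a stop; a steel bolt before its left front corner blocks it. Both move at about 2 N and stay where left.
- blue_knob (a point): Orange knob of the blue unit's bolt: upright fin 14 (y) x 30 (x) x 40 mm high on the bolt (16 wide, 10 high, along y). Point: on its centre line, 14 mm under its top, 26 above the bolt. Axes as blue. In that frame x = 10, z = 136.5, y = 75 mm fully in (starts up to 5 mm drawn), y = 105 fully drawn at the stop: slide it along +y. The cover is free from y = 95.
- blue_handle (a point): Handle of the blue cover: blue upright fin 16 (x) x 60 (y) x 40 mm high in the middle of the cover. Point: on its centre line, 14 mm below its top, 26 mm above the cover's top face. Axes as blue. In that frame it is at y = 0, z = 134.5 mm and x = 75 mm shut, x = -25 mm fully open at the end stop (slide along -x). Stands about 65 mm behind the knob.
- green_knob (a point): Orange knob of the lock bolt of the other incubator, alike in every size but with a green cover and handle; leave it alone. The point lies on it as blue_knob does on its own. The two incubators stand side by side, 300 to 390 mm apart between centres, either one on the left.

How it is judged:
By the outcome, as a careful person would: the job done as asked, in the order asked, and still so for the second after the job is handed in, with the robot touching nothing.
It also fails if it takes over 42 s, if anything falls off the work surface, if the arm or the gripper's body presses on something with over 40 N, if the wrist force passes 120 N, or if a joint passes its speed limit or range.

## Working session

There is one attempt and no reset: what is moved stays moved. The work goes in short steps, Python scripts to look and compute and a tool call to move; the robot and the scene stay as the last step left them, time stands still between calls to the robot, and variables do not carry over. Pictures are saved under pics/ and viewed, at most 10 in all, crops included, and the job is handed in when it is done.

Besides the shell and the picture viewer there is one more tool, called after ">>>" as a command line: name --pt "numbers of a row" for each row, then --argument value for the rest. jog_arm: Moves the arm, as the interface text tells. Shifts and turns lie within -1 to 1; 1 stands for 30 mm of shift or 0.08 rad of turn. Its arguments: {"type":"object","properties":{"motion":{"type":"array","items":{"type":"array","items":{"type":"number"}}},"newtons":{"type":"number"}},"required":["motion"]}

```bash
mkdir -p pics
python3 - <<'E'
from workcell import bot
import cv2,pickle
s=bot.observe();print(s['clock'],s['position'],s['tool_rot'],s['grip_width'])
d={}
for n in('scene','top'):
    f=bot.grab_frame(n);d[n]=f
    cv2.imwrite(f'pics/{n}0.png',f['pixels'][:,:,::-1]);print(n,f['fovy'],f['cx'],f['cy'],f['rvec'],f['tvec'])
pickle.dump(d,open('f0.pkl','wb'))
E
```

```text
0.0 [ 0.13861069 -0.60910803  0.2307118 ] [-3.14045246e+00  8.51330703e-05  2.23820488e-01] 0.08546755402354674
scene 42.68829028691336 262.78715468032385 194.50491093095158 [ 2.04471855  1.36587844 -0.52963422] [-0.23882216 -0.28665735  1.36545424]
top 55.822075250188895 254.4274255401498 193.69384513522667 [ 2.21464169 -1.97024223  0.23207265] [-0.03672631  0.6069579   0.62882239]
```

View pics/scene0.png

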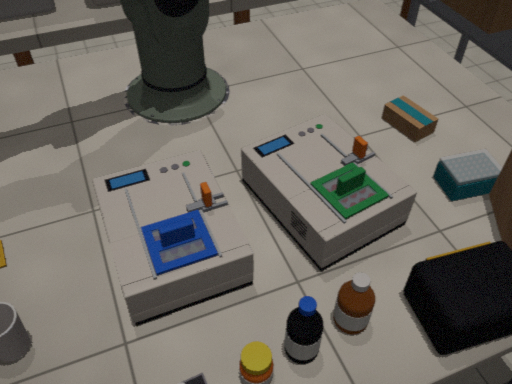

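View pics/top0.png

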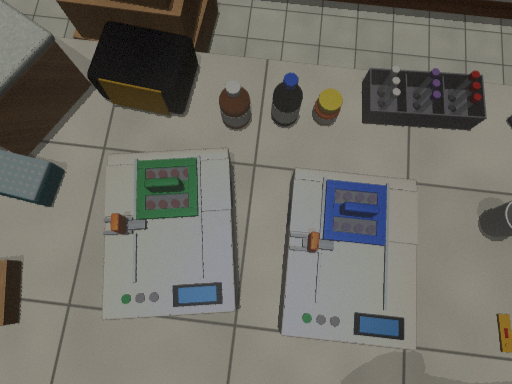

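The top view shows the blue cover around (355,212) with its knob at (313,242), screen towards the robot. The green unit is on the left, with its cover at (167,188).

```bash
cat > h.py <<'E'
import numpy as np,cv2
def plane(f,uv,z):
    F=192/np.tan(np.radians(f['fovy']/2));R=cv2.Rodrigues(np.array(f['rvec'],float))[0];c=-R.T@np.array(f['tvec'])
    uv=np.atleast_2d(uv).astype(float)
    d=np.c_[(uv-[f['cx'],f['cy']])/F,np.ones(len(uv))]@R
    return (c+d*((z-c[2])/d[:,2])[:,None])[:,:2]
def blobs(f,lo,hi,amin=30):
    m=cv2.inRange(cv2.cvtColor(f['pixels'],cv2.COLOR_RGB2HSV),lo,hi)
    cs=cv2.findContours(m,cv2.RETR_EXTERNAL,cv2.CHAIN_APPROX_NONE)[0]
    return sorted([c.reshape(-1,2) for c in cs if cv2.contourArea(c)>amin],key=lambda c:-cv2.contourArea(c.reshape(-1,1,2)))
E
python3 - <<'E'
import pickle,cv2,numpy as np
from h import *
d=pickle.load(open('f0.pkl','rb'))
for n in d:
    f=d[n]
    c=blobs(f,(108,170,60),(125,255,255))
    for b in c[:3]:
        p=plane(f,b,.1085).astype(np.float32);r=cv2.minAreaRect(p*1000);print(n,'blue',b.mean(0),r)
    for b in blobs(f,(5,170,100),(14,255,255),25)[:6]:
        m=cv2.moments(b.reshape(-1,1,2));uv=[m['m10']/m['m00'],m['m01']/m['m00']];print(n,'orange',uv,m['m00'],plane(f,uv,.1305))
E
```

```text
scene blue [177.80487805 241.87317073] ((591.3233032226562, -152.4972686767578), (112.6189193725586, 107.6343002319336), 0.4632587134838104)
scene blue [307.2  305.58] ((797.5912475585938, 1.0437297821044922), (24.8189697265625, 33.56968307495117), 56.09183883666992)
scene orange [261.3474576271187, 375.819209039548] 59.0 [[ 0.88345028 -0.1141071 ]]
scene orange [204.8395061728395, 188.04938271604937] 54.0 [[ 0.50792697 -0.07387518]]
scene orange [360.6592592592593, 140.55555555555554] 45.0 [[0.49981752 0.27082677]]
```

Run:
```python
import pickle,cv2,numpy as np
from h import *
d=pickle.load(open('f0.pkl','rb'))
f=d['top'];h=cv2.cvtColor(f['pixels'],cv2.COLOR_RGB2HSV)
print(h[242,313],h[190,328],h[209,362])
for n in d:
    f=d[n]
    for b in blobs(f,(105,150,40),(130,255,255),100)[:3]:
        p=plane(f,b,.1085).astype(np.float32);print(n,'blue',b.mean(0),cv2.minAreaRect(p*1000))
    for b in blobs(f,(4,130,80),(18,255,255),25)[:8]:
        m=cv2.moments(b.reshape(-1,1,2));uv=[m['m10']/m['m00'],m['m01']/m['m00']];print(n,'orange',uv,m['m00'],plane(f,uv,.1305),cv2.boundingRect(b.reshape(-1,1,2)))
for n,s in(('top',(280,160,150,110)),('scene',(130,160,130,120))):
    x,y,w,hh=s;cv2.imwrite(f'pics/c_{n}.png',cv2.resize(d[n]['pixels'][y:y+hh,x:x+w,::-1],None,fx=5,fy=5,interpolation=cv2.INTER_CUBIC)) if n=='top' else None
```

```text
[ 15 140 146] [113 156 137] [111 170 135]
scene blue [177.78536585 241.84878049] ((591.17529296875, -152.74722290039062), (113.13943481445312, 108.31481170654297), 0.600593090057373)
scene blue [307.13207547 306.13207547] ((797.1983032226562, 0.9759311676025391), (25.596397399902344, 34.80168914794922), 63.13883590698242)
scene orange [257.28633594429937, 375.59442993907743] 191.5 [[ 0.88098991 -0.1192133 ]] (240, 361, 33, 22)
scene orange [206.02111613876318, 191.67420814479638] 110.5 [[ 0.51778543 -0.07476656]] (201, 182, 11, 24)
scene orange [361.17042606516287, 141.8771929824561] 66.5 [[0.50389271 0.26965853]] (355, 136, 12, 22)
scene orange [369.9437229437229, 293.83116883116884] 38.5 [[0.82736141 0.0950268 ]] (359, 288, 16, 14)
top blue [355.14592275 212.46781116] ((586.3214721679688, -150.5316925048828), (107.56006622314453, 108.38862609863281), 0.613508939743042)
top blue [290.5         79.19444444] ((835.3374633789062, -10.38837718963623), (23.956632614135742, 25.719236373901367), 6.810809135437012)
top orange [114.47272727272727, 221.93636363636364] 110.0 [[0.5152396  0.26642851]] (111, 214, 8, 17)
top orange [314.2361111111111, 240.44444444444446] 108.0 [[ 0.52359628 -0.07806627]] (310, 232, 9, 18)
top orange [323.57098765432096, 113.25925925925925] 54.0 [[ 0.76019809 -0.07679548]] (315, 100, 23, 18)
```

View pics/c_top.png

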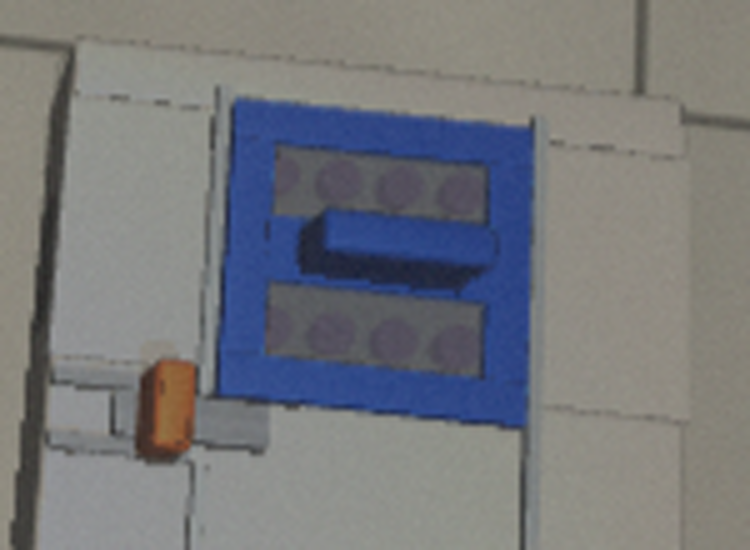

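The crop shows the knob's top centre at (314.6,240) and the handle's top centre at (362,207.6). Next I refine those positions and start the transfer.

Run:
```python
import pickle
from h import *
f=pickle.load(open('f0.pkl','rb'))['top']
print(plane(f,[[314.6,240]],.1505),plane(f,[[362,207.6]],.1485))
```

```text
[[ 0.52198527 -0.07548346]] [[ 0.58614056 -0.15127201]]
```

>>> jog_arm --pt "0 0 0 0.89 1" --pt "0 0 0 0.89 1" --pt "0 0 0 0.88 1" --pt "0.64 -0.89 0 0 1" --pt "0.64 -0.89 0 0 1" --pt "0.64 -0.89 0 0 1" --pt "0.64 -0.89 0 0 1" --pt "0.64 -0.89 0 0 1" --pt "0.64 -0.89 0 0 1" --pt "0.64 -0.89 0 0 1" --pt "0.64 -0.89 0 0 1" --pt "0.64 -0.89 0 0 1" --newtons 30

```text
clock: 1.3
position: [0.3093, -0.366, 0.2312]
tool_rot: [-3.141, 0.0, 0.011]
force: [0.6, -0.5, 0.6]
grip_width: 0.0856
finger_force: 0.0
```

>>> jog_arm --pt "0.64 -0.89 0 0 1" --pt "0.64 -0.89 0 0 1" --pt "0.64 -0.89 0 0 1" --pt "0.64 -0.89 0 0 1" --pt "0.64 -0.89 0 0 1" --pt "0.64 -0.89 0 0 1" --pt "0.64 -0.89 0 0 1" --pt "0.64 -0.89 0 0 1" --pt "0.64 -0.89 0 0 1" --pt "0.3 -0.4 0 0 1" --pt "0 0 0 0 1"

```text
clock: 2.4
position: [0.4886, -0.1112, 0.231]
tool_rot: [-3.141, 0.0, 0.014]
force: [-0.3, -1.0, 0.5]
grip_width: 0.0853
finger_force: 0.0
```

>>> jog_arm --pt "0.55 -0.6 0 0 0.6" --pt "0.55 -0.6 0 0 0.6" --pt "0 0 0.5 0 0.6" --pt "0 0 0.5 0 0.6" --pt "0 0 0 0 0.6" --pt "0 0 0 0 0.6"

```text
clock: 3.0
position: [0.5201, -0.0775, 0.2015]
tool_rot: [3.141, 0.001, 0.01]
force: [-0.5, 0.4, -0.1]
grip_width: 0.0512
finger_force: 0.0
```

Run:
```python
from workcell import bot
import cv2
s=bot.observe();print(s['position'],s['tool_rot'],s['grip_width'])
f=bot.grab_frame('wrist');cv2.imwrite('pics/w1.png',f['pixels'][:,:,::-1])
f=bot.grab_frame('top');cv2.imwrite('pics/t1.png',f['pixels'][:,:,::-1])
```

```text
[ 0.52009331 -0.07750704  0.2015149 ] [3.14136445e+00 6.05861370e-04 9.86161518e-03] 0.051225784328273884
```

View pics/w1.png

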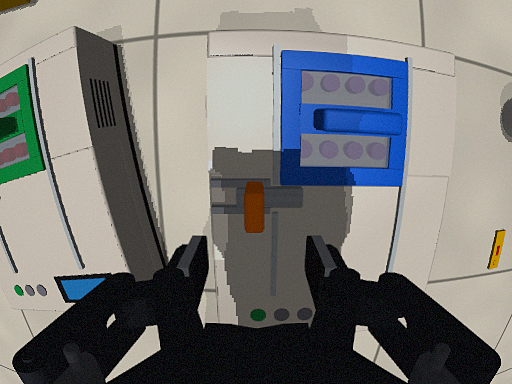

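The wrist view shows the knob top at (255,187), centred between the fingertips (about 205 and 308). I go down and grip.

>>> jog_arm --pt "0.05 -0.07 0.7 0 0.6" --pt "0 0 0.7 0 0.6" --pt "0 0 0.7 0 0.6" --pt "0 0 0.6 0 0.6" --pt "0 0 0 0 0.6" --pt "0 0 0 0 0" --pt "0 0 0 0 0" --pt "0 0 0 0 0" --pt "0 0 0 0 0" --pt "0 0 0 0 0" --newtons 30

```text
clock: 4.1
position: [0.5226, -0.0746, 0.1215]
tool_rot: [3.141, -0.002, 0.011]
force: [-1.6, -0.6, 8.3]
grip_width: 0.0136
finger_force: 33.8
```

>>> jog_arm --pt "0 -0.2 0 0 0" --pt "0 -0.25 0 0 0" --pt "0 -0.25 0 0 0" --pt "0 -0.1 0 0 0" --pt "0 0 0 0 0" --pt "0 0 0 0 0"

```text
clock: 4.7
position: [0.5223, -0.0502, 0.1215]
tool_rot: [-3.142, -0.002, 0.011]
force: [-2.0, 1.6, 8.6]
grip_width: 0.0138
finger_force: 33.8
```

Small steps until the stop is felt.

>>> jog_arm --pt "0 -0.1 0 0 0" --pt "0 0 0 0 0" --pt "0 -0.07 0 0 0" --pt "0 0 0 0 0" --pt "0 0 0 0 0"

```text
clock: 5.2
position: [0.5222, -0.0467, 0.1215]
tool_rot: [3.14, -0.002, 0.01]
force: [-0.2, -6.9, 7.7]
grip_width: 0.0132
finger_force: 33.7
```

>>> jog_arm --pt "0 -0.07 0 0 0" --pt "0 0 0 0 0" --pt "0 -0.05 0 0 0" --pt "0 0 0 0 0"

```text
clock: 5.6
position: [0.5222, -0.0462, 0.1216]
tool_rot: [3.137, -0.002, 0.007]
force: [1.8, -26.2, 6.8]
grip_width: 0.0141
finger_force: 33.9
```

The bolt is at its stop: the force rose to 26 N with no further motion. I release and go over to the handle.

>>> jog_arm --pt "0 0.1 0 0 0" --pt "0 0 0 0 0.5" --pt "0 0 0 0 0.6" --pt "0 0 0 0 0.6" --pt "0 0 -0.9 0 0.6" --pt "0 0 -0.9 0 0.6" --pt "0 0 -0.9 0 0.6" --pt "0.53 0.87 0 0 0.6" --pt "0.53 0.87 0 0 0.6" --pt "0.53 0.87 0 0 0.6" --pt "0.53 0.87 0 0 0.6" --pt "0 0 0 -1 0.6"

```text
clock: 6.8
position: [0.5873, -0.1519, 0.2009]
tool_rot: [3.14, -0.0, 0.088]
force: [-0.4, -0.9, -0.1]
grip_width: 0.051
finger_force: 0.0
```

>>> jog_arm --pt "0 0 0 -1 0.6" --pt "0 0 0 -1 0.6" --pt "0 0 0 -1 0.6" --pt "0 0 0 -1 0.6" --pt "0 0 0 -1 0.6" --pt "0 0 0 -1 0.6" --pt "0 0 0 -1 0.6" --pt "0 0 0 -1 0.6" --pt "0 0 0 -1 0.6" --pt "0 0 0 -1 0.6" --pt "0 0 0 -1 0.6" --pt "0 0 0 -1 0.6"

```text
clock: 8.0
position: [0.5864, -0.1481, 0.2013]
tool_rot: [-3.141, -0.0, 1.055]
force: [-0.4, 0.1, -0.7]
grip_width: 0.0511
finger_force: 0.0
```

>>> jog_arm --pt "0 0 0 -1 0.6" --pt "0 0 0 -1 0.6" --pt "0 0 0 -1 0.6" --pt "0 0 0 -1 0.6" --pt "0 0 0 -1 0.6" --pt "0 0 0 -1 0.6" --pt "0 0 0 -0.6 0.6" --pt "0 0 0 0 0.6"

```text
clock: 8.8
position: [0.5863, -0.1483, 0.2012]
tool_rot: [-3.141, -0.0, 1.58]
force: [-0.4, -0.1, -0.5]
grip_width: 0.0513
finger_force: 0.0
```

Run:
```python
from workcell import bot
import cv2
s=bot.observe();print(s['position'],s['tool_rot'],s['grip_width'],s['force'])
f=bot.grab_frame('wrist');cv2.imwrite('pics/w2.png',f['pixels'][:,:,::-1])
```

```text
[ 0.58630167 -0.1482519   0.20119092] [-3.14133961e+00 -3.61606703e-04  1.58005752e+00] 0.05126686397516997 [-0.40245917 -0.05743244 -0.47543368]
```

View pics/w2.png

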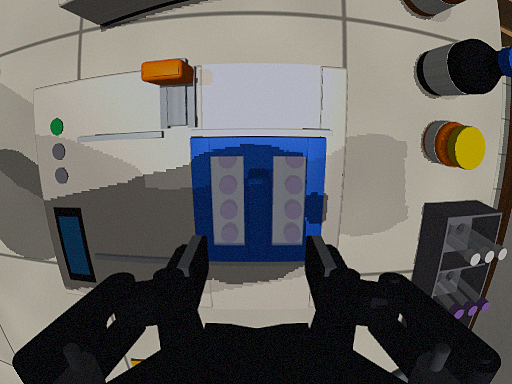

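The knob is now drawn out, at (167,70). The handle at (259,215) is centred between the fingers. I go down, grip, and slide the cover along -x, which is tool -y here (tool y = (sinψ, -cosψ) ≈ +x).

>>> jog_arm --pt "0 0 0.7 0 0.6" --pt "0 0 0.7 0 0.6" --pt "0 0 0.7 0 0.6" --pt "0 0 0.6 0 0.6" --pt "0 0 0 0 0.6" --pt "0 0 0 0 0" --pt "0 0 0 0 0" --pt "0 0 0 0 0" --pt "0 0 0 0 0" --pt "0 0 0 0 0" --newtons 30

```text
clock: 9.85
position: [0.587, -0.1485, 0.1215]
tool_rot: [3.14, 0.0, 1.579]
force: [-0.9, 0.3, 7.6]
grip_width: 0.0156
finger_force: 31.9
```

>>> jog_arm --pt "0 -0.2 0 0 0" --pt "0 -0.3 0 0 0" --pt "0 0 0 0 0"

```text
clock: 10.15
position: [0.5713, -0.1487, 0.1215]
tool_rot: [3.14, 0.001, 1.579]
force: [-1.7, 0.4, 6.1]
grip_width: 0.0156
finger_force: 31.8
```

>>> jog_arm --pt "0 -0.3 0 0 0" --pt "0 -0.4 0 0 0" --pt "0 -0.4 0 0 0" --pt "0 -0.4 0 0 0" --pt "0 -0.4 0 0 0" --pt "0 -0.4 0 0 0" --pt "0 -0.2 0 0 0" --pt "0 -0.1 0 0 0" --pt "0 0 0 0 0"

```text
clock: 11.05
position: [0.4935, -0.1495, 0.1214]
tool_rot: [3.14, 0.001, 1.579]
force: [-2.4, -0.5, 11.0]
grip_width: 0.0152
finger_force: 32.6
```

>>> jog_arm --pt "0 -0.1 0 0 0" --pt "0 0 0 0 0" --pt "0 -0.1 0 0 0" --pt "0 0 0 0 0" --pt "0 0 0 0 0"

```text
clock: 11.55
position: [0.4878, -0.1496, 0.1214]
tool_rot: [3.14, 0.001, 1.579]
force: [-0.5, -1.0, 12.5]
grip_width: 0.0155
finger_force: 32.8
```

>>> jog_arm --pt "0 -0.08 0 0 0" --pt "0 0 0 0 0" --pt "0 -0.08 0 0 0" --pt "0 0 0 0 0" --pt "0 0 0 0 0"

```text
clock: 12.05
position: [0.4874, -0.1495, 0.1217]
tool_rot: [3.131, 0.0, 1.579]
force: [31.2, -5.2, -16.8]
grip_width: 0.0149
finger_force: 31.1
```

The cover is at its stop, with 31 N of force and 99.6 mm travelled. I ease back, release and retreat.

>>> jog_arm --pt "0 0.12 0 0 0" --pt "0 0 0 0 0" --pt "0 0 0 0 0.5" --pt "0 0 0 0 0.6" --pt "0 0 0 0 0.6" --pt "0 0 -0.8 0 0.6" --pt "0 0 -0.9 0 0.6" --pt "0 0 -0.9 0 0.6" --pt "-0.9 0 -0.5 0 0.6" --pt "-0.9 0 -0.5 0 0.6" --pt "-0.9 0 0 0 0.6" --pt "0 0 0 0 0.6"

```text
clock: 13.25
position: [0.4861, -0.2339, 0.2283]
tool_rot: [-3.141, 0.001, 1.575]
force: [-0.8, -0.4, -0.9]
grip_width: 0.0514
finger_force: 0.0
```

>>> jog_arm --pt "-0.9 0 0 0 0.6" --pt "-0.9 0 0 0 0.6" --pt "-0.9 0 0 0 0.6" --pt "-0.9 0 0 0 0.6" --pt "-0.9 0 0 0 0.6" --pt "-0.9 0 0 0 0.6" --pt "-0.9 0 0 0 0.6" --pt "0 0 0 0 0.6" --pt "0 0 0 0 0.6"

```text
clock: 14.15
position: [0.4883, -0.4187, 0.2277]
tool_rot: [-3.141, -0.001, 1.579]
force: [0.5, 0.1, 0.3]
grip_width: 0.0511
finger_force: 0.0
```

Run:
```python
from workcell import bot
import cv2
from h import *
f=bot.grab_frame('top');cv2.imwrite('pics/t3.png',f['pixels'][:,:,::-1])
b=blobs(f,(105,150,40),(130,255,255),100)[0];print(cv2.minAreaRect((plane(f,b,.1085)*1000).astype(np.float32)))
for b in blobs(f,(4,130,80),(18,255,255),25)[:4]: print(b.mean(0),plane(f,b.mean(0),.1305))
s=bot.observe();print(s['clock'],s['position'],s['force'])
```

```text
((487.43804931640625, -151.51138305664062), (108.23667907714844, 108.6193618774414), 0.512182354927063)
[114.5 222. ] [[0.5151364 0.2663595]]
[296.86046512 238.81395349] [[ 0.52291053 -0.04834901]]
[323.8        111.44615385] [[ 0.76388889 -0.07695283]]
14.2 [ 0.48857789 -0.41809826  0.22801949] [ 0.06576264 -0.02764912 -0.91734054]
```

View pics/t3.png

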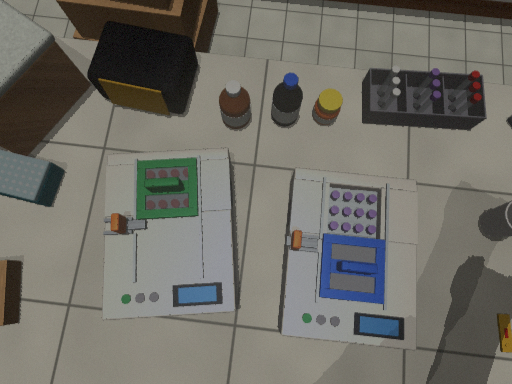

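The cover is open at (353,268) with the tubes exposed. The knob is drawn at (297,240), the green unit is unchanged, and the arm is clear.

```bash
python3 -c "
from workcell import bot
print(bot.job_done())"
```

```text
the job is handed in; nothing more can be done
None
```

The blue incubator is open: I drew its bolt to the stop, slid the cover about 99 mm to its front stop, left the green unit untouched, let go of everything, and handed the job in at about 14 s.

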